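# Load a wall adapter into the high-voltage test fixture, shut the hood and start the test

## Robot

A 6-joint arm with a two-finger parallel gripper is mounted at the origin on a cart in front of the work surface, level with it; the furniture and walls round the work are solid. World frame = base frame: x ahead of the robot, y to its left, z up, the work surface at z = 0. Lengths are in m, angles in degrees, forces in N, time in s.
With the tool pointing down it reaches from about 0.3 to 0.775 m from the base axis. Payload 14.6 kg.
Tool frame: the origin (TCP) lies between the finger pads; the fingertips stand 19 mm ahead of it and the grasp point (between the pads) is the TCP; z points along the fingers, y is the line along which they close (so a half turn about z gives the same grasp; the last joint's range is limited). The gripper opens to 85 mm and grips with 20 to 120 N. Pads are 22 mm wide; open, the fingers measure 114 mm over their backs; the gripper's body (76 mm by 85 mm) begins 54 mm behind the grasp point. The pads swing forward as they close: fully open they stand 13 mm farther back than shut.
Start: joints at [-72.972, 17.183, 87.147, -0, 75.671, -3.816], TCP at [0.196, -0.514, 0.25] pointing down, gripper open.
Joint ranges: [-173.82, 173.82], [-45.26, 126.66], [13.44, 144.39], [-59.66, 239.66], [0, 175.72], [-146.38, 146.38]. Speed limits (degrees/s): [127.2, 127.2, 147.25, 180, 180, 180].

## Interface

Orientations are given as [roll, pitch, yaw] about the fixed x, y, z axes, in that order (R = Rz(yaw) Ry(pitch) Rx(roll)).
In Python, from plant import * gives the robot as it stands.
- The arm moves only by the shell command python3 -m pendant 'ROWS' [FORCE]. ROWS is JSON, a list of rows, each a list of 3 entries, a list of its own where there are three numbers: the opening in per cent of the stroke, from 0 (shut) to 100 (fully open), then the shift along the tool's x, y, z in mm, then the turn, a rotation vector about the tool's x, y, z in rad. A call has 1 to 5 rows; each row shifts and turns the commanded pose from where the row before left it, along the tool's axes as they then stand; what a row does not reach is not made up. A row lasts 1/10 s, in which the tool goes at most 50 mm and 8.59 degrees, less where a joint would pass 70% of its speed; a pose out of reach is approached as far as the arm can. A call is refused whole if a number of a shift passes 50 or a number of a turn 0.15, either way. A call with a gripper value outside its range is refused whole. The fingers move at their own pace and stop on an object; FORCE is the grip in N (left out, the last holds). Time passes only in rows, so rows that do not move let the fingers close. It gives the time, the measured TCP pose, the force, the opening and the grip force at its end, in the units of the state.
- sense(): the state, without advancing time (a new reading comes with each control period).
- capture(name): name is "side" or "top" or "wrist"; returns a dict with "image" (420x560x3 uint8, red, green, blue), "K" (3x3 intrinsics, pixels), "camera_from_world" (4x4, takes a point from world to camera coordinates). Camera axes: x right, y down, z forward; pixel columns grow to the right and rows downward; lengths in m; the calibration is good to about 2 mm. A picture is of the moment at which its call begins. There is no depth.
- hand_in(): hands the job in; it is judged then, once.
The state is a dict: "clock": time; "qpos": joint angles; "joint_vel": joint speeds; "tau": joint torques, N m; "tcp_pos": TCP position; "eef_rot": TCP orientation; "force": force on the tool from outside, world axes, zero at the start; "ft_torque": the same for the moment, N m; "gripper_width": opening from 0.0 (shut) to 1.0 (fully open); "gripper_force": force on a finger pad.
Only numpy, scipy, OpenCV 4.12 (cv2) and the standard library are available. Lean on these libraries where they do the work, as an engineer would, in place of code of your own. Each camera call takes 0.05 s, during which the arm holds its last target. There are 200 camera calls.

## Task

Put the waiting wall adapter on test: with the fingertips push it along the fixture's base plate, metal blades first, into the guide channel until its body is fully home against the brown contact block, then swing the yellow hood down until it is fully shut, and then press the green start button right down and let go. Only push the adapter, do not pick it up; do not press the button before the hood is shut, and leave the bin, the adapter in it, the solder reel, the tin and the brush where they are.

Things in the scene. Friction and masses are not known exactly. Their poses are not given: they have to be found in the camera images.
- fixture: Fixed test fixture: aluminium plate 226 x 135 mm, its top 12 mm above the bench. Origin on the centre line of the guide channel, at bench height. x runs along the channel from the open loading area to the contact block (roughly to the robot's left), y across it (roughly towards the robot), z up. In this frame the plate spans x -130 to 96, y -50 to 85 mm.
- mouth (a point): Middle of the channel's mouth on the plate, at fixture x = -41 mm. Slippery black plastic rails 8 mm thick, 14 mm high above the plate: from this mouth, 80 mm wide, they close in at 30 degrees each side to x = -2 mm, and are then straight, 35 mm apart, up to the contact block.
- stop (a point): Middle of the near face of the brown contact block, at fixture x = 30 mm, 25 mm above the bench: the stop for the adapter's body; an opening in it takes the blades freely. Block: x 30 to 70, y -26 to 26 mm, top 42 mm above the bench.
- hinge (a point): Middle of the hood's hinge axis, which runs along the fixture's y at x = 80 mm, 48 mm above the bench, on two black posts (x 71 to 89 mm). Beside them at y = +-43 mm stand two small sockets, tops 24 mm above the bench.
- adapter_mid (a point): Centre of the body of the loose black wall adapter waiting before the channel's mouth, 13 mm above the plate: body 32 (its x) x 52 (its y) x 26 mm, about 70 g; two blades stand 12 mm out of its +y end. Starts from the centre line to 42 mm on its +y side, up to 0.4 rad askew, blades forward. Fully home, its y is along the fixture's x and this point is 26 mm before stop.
- hood (a joint): Opening angle of the hood, rad: 0 = fully shut, 1.57 = upright, 1.85 = its stop. A friction hinge keeps it wherever it is left (1 to 2 N at the free edge moves it). Starts open at 1.4 to 1.75; shuts by swinging over towards the fixture's -x and down.
- hood_edge (a point): Middle of the hood's free edge on the outer face, 125 mm from the hinge axis; about 173 mm above the bench when upright, when the outer face looks along the fixture's +x. Yellow frame 60 mm wide, 4 mm thick, clear window, skirt 20 mm deep on the inner side. Shut, its flat top is 50 mm above the bench and its front is at fixture x = -45 mm; an adapter not home blocks it.
- start (a joint): Travel of the green start button, m: 0 = up, 0.006 = fully down; springs back by itself, fully down takes 5 N.
- start_top (a point): Centre of the top of the green start button (24 mm across, in a grey round housing 40 mm across), at fixture x = 22, y = 56 mm; its top is 34 mm above the bench. Pressed straight down.
- clamp_fixture: Toggle clamp that belongs to the bench, base 156 x 130 mm, 223 mm tall with its handle, fixed to the right of the test fixture; origin under the middle of its base. Not part of the job: pass over or round it. Cartons stand behind the test fixture, about 75 mm or more beyond the middle line of its channel.
- bin: Blue open parts bin, 140 x 112 x 70 mm, origin under its centre; stands on the grey mat at the right, leave alone.
- tested: A second black wall adapter, already tested, lying in the blue bin; leave alone.
- spool: Solder reel with blue flanges, 55 mm across, 47 mm high, origin under its centre; to the right of the fixture, leave alone.
- tin: Flat round tin with green lid, 50 mm across, 18 mm high, origin under its centre; to the right of the fixture, leave alone.
- brush: Black brush, 152 mm long (along its y), 24 mm wide, 10 mm high, origin under its middle; behind the fixture to the right, leave alone.
- adapter: Same adapter as adapter_mid; origin under it, 6 mm from the middle of the body towards the blades, on its underside.
Things that resemble listed ones, but are neither listed nor needed, are in the scene too. What is shaped like the adapter but orange is not meant.

How it is judged:
By the outcome, as a careful person would: the job done as asked, in the order asked, and still so for the second after the job is handed in, with the robot touching nothing.
It also fails if it takes over 72 s, if anything falls off the work surface, if the arm or the gripper's body presses on something with over 40 N, if the wrist force passes 120 N, or if a joint passes its speed limit or range.

## Working session

There is one attempt and no reset: what is moved stays moved. The work goes in short steps, Python scripts to look and compute and a shell command to move; the robot and the scene stay as the last step left them, time stands still between calls to the robot, and variables do not carry over. Pictures are saved under pics/ and viewed, at most 10 in all, crops included, and the job is handed in when it is done.

```bash
mkdir -p pics; ls; python3 - <<'E'
from plant import *
import cv2,pickle
for n in ("side","top"):
    c=capture(n); cv2.imwrite(f"pics/{n}0.png",cv2.resize(c["image"][:,:,::-1],(800,600),interpolation=cv2.INTER_CUBIC))
    pickle.dump(c,open(n+"0.pkl","wb"))
s=sense();print({k:s[k] for k in("clock","tcp_pos","eef_rot","force","gripper_width")})
E
```

```text
pics
{'clock': 0.1, 'tcp_pos': array([ 0.1956386 , -0.51384358,  0.24980297]), 'eef_rot': array([-1.79943737e+02, -3.28932020e-03,  2.08425669e+01]), 'force': array([-0.02039175, -0.67550257, -0.41663166]), 'gripper_width': 1.0019168390914175}
```

View pics/side0.png

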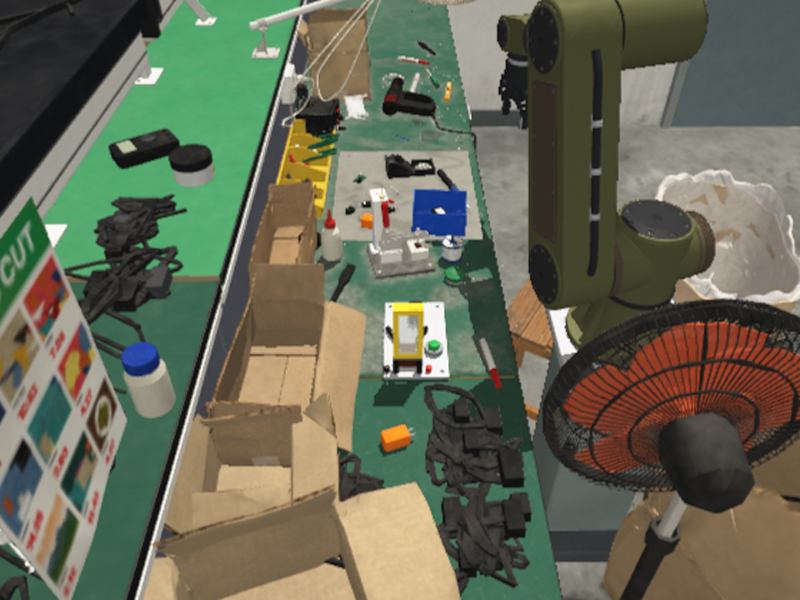

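View pics/top0.png

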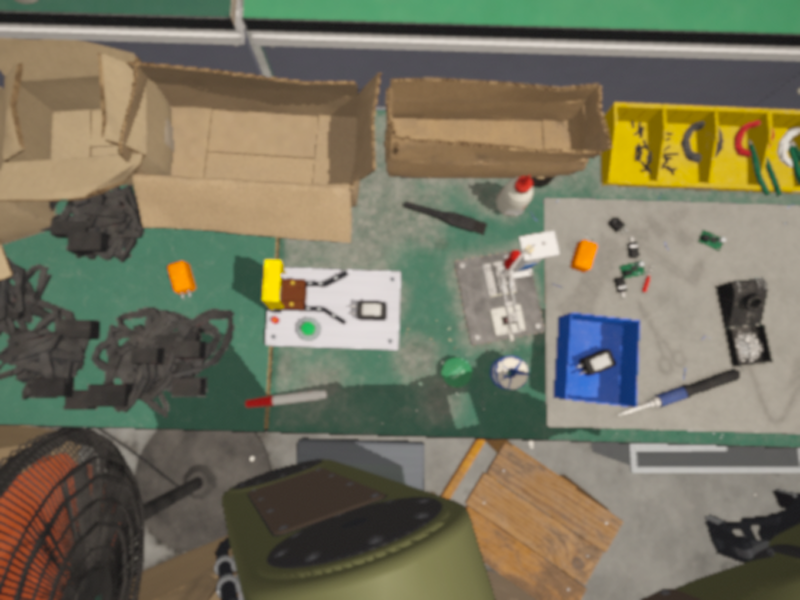

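Side: the fixture is at about (415,340), with the hood open. Top: the fixture plate spans about (265-400, 268-350), the adapter is at (370,310) and the button at (308,328). Next I'll enlarge the fixture area.

```bash
cat > h.py <<'E'
import numpy as np,pickle
def ray(c,u,v):
    T=c["camera_from_world"];R=T[:3,:3];o=-R.T@T[:3,3]
    return o,R.T@np.linalg.solve(c["K"],[u,v,1])
def onz(c,u,v,z):
    o,d=ray(c,u,v);return o+d*(z-o[2])/d[2]
def proj(c,p):
    T=c["camera_from_world"];q=c["K"]@(T[:3,:3]@np.asarray(p)+T[:3,3]);return q[:2]/q[2]
E
python3 - <<'E'
import pickle,cv2
from h import *
c=pickle.load(open("top0.pkl","rb"))
im=c["image"][175:255,175:285,::-1]
cv2.imwrite("pics/topcrop.png",cv2.resize(im,None,fx=7,fy=7,interpolation=cv2.INTER_CUBIC))
E
```

```text
(no output)
```

View pics/topcrop.png

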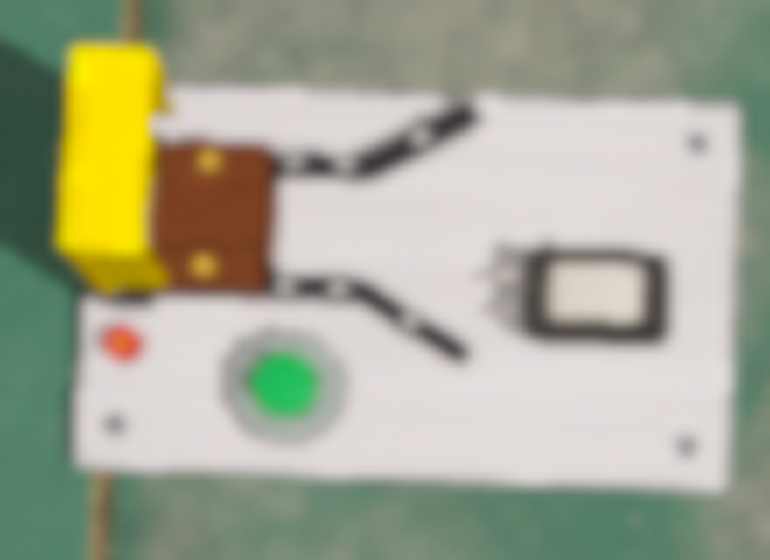

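The plate corners show at TR (741,103), BR (730,491) and BL (74,466) in the crop. The button is at (284,384). The adapter body spans about (527-667, 248-342), nearly straight, with its blades pointing left.

```bash
cat >> h.py <<'E'
def fit():
    from scipy.optimize import least_squares
    c=pickle.load(open("top0.pkl","rb"))
    pts=[((741,103),(-130,-50,12)),((730,491),(-130,85,12)),((74,466),(96,85,12)),((284,384),(22,56,34)),((274,149),(30,-26,42)),((268,292),(30,26,42)),((476,113),(-41,-44,26)),((463,353),(-41,44,26))]
    obs=[(175+u/7-.5+.07,175+v/7-.5+.07) for (u,v),_ in pts]
    def W(p,f): 
        a=p[2];f=np.array(f)/1000
        return np.array([p[0]+np.cos(a)*f[0]-np.sin(a)*f[1],p[1]+np.sin(a)*f[0]+np.cos(a)*f[1],f[2]])
    r=least_squares(lambda p:np.ravel([proj(c,W(p,f))-o for o,(_,f) in zip(obs,pts)]),[.5,.1,1.57],loss='soft_l1',x_scale=[.1,.1,.1])
    return c,r.x,r.fun,W
def w2f(p,w):
    a=p[2];d=np.array(w)[:2]-p[:2];return 1000*np.array([np.cos(a)*d[0]+np.sin(a)*d[1],-np.sin(a)*d[0]+np.cos(a)*d[1]])
E
python3 - <<'E'
from h import *
np.set_printoptions(precision=4,suppress=True)
c,p,f,W=fit();print(p,np.degrees(p[2]),f)
for u,v in [(527,248),(664,252),(667,342),(525,340),(595,293)]:
    w=onz(c,175+u/7-.43,175+v/7-.43,.038);print(w,w2f(p,w))
print(ray(c,0,0)[0])
E
```

```text
[0.4763 0.0431 1.5665] 89.75577680532837 [-0.3349  0.3964 -0.4175 -0.3187  0.1289  0.1728  0.0411  0.1736 -0.4249
 -0.8524 -0.8054  0.2938  1.1427 -0.8828  1.3799  0.7716]
[ 0.4693 -0.0156  0.038 ] [-58.7547   6.7371]
[ 0.4693 -0.0624  0.038 ] [-105.5657    6.5563]
[ 0.4385 -0.0643  0.038 ] [-107.6325   37.3497]
[ 0.4377 -0.0161  0.038 ] [-59.3943  38.2668]
[ 0.4545 -0.0393  0.038 ] [-82.5499  21.4204]
[ 0.3434 -0.0694  0.9763]
```

```bash
python3 -m pendant '[[0,[0,0,-35],[0,0,-0.149]],[0,[0,0,-35],[0,0,-0.149]],[0,[0,0,0],[0,0,-0.149]],[0,[0,0,0],[0,0,-0.149]],[0,[0,0,0],[0,0,-0.149]]]' 
python3 -m pendant '[[0,[0,0,0],[0,0,-0.149]],[0,[0,0,0],[0,0,-0.149]],[0,[0,0,0],[0,0,-0.149]],[0,[0,0,0],[0,0,-0.011]],[0,[0,0,0],[0,0,0]]]'
```

```text
clock: 0.6
tcp_pos: [0.1957, -0.5139, 0.3201]
eef_rot: [-180.0, -0.0, 63.9]
force: [-0.3, -0.2, 0.2]
gripper_width: 0.146
gripper_force: 0.0
clock: 1.1
tcp_pos: [0.1957, -0.514, 0.3201]
eef_rot: [-180.0, -0.0, 89.6]
force: [0.5, 0.7, 0.1]
gripper_width: -0.001
gripper_force: 0.0
```

```bash
python3 -m pendant '[[0,[36,22,0],[0,0,0]],[0,[36,22,0],[0,0,0]],[0,[36,22,0],[0,0,0]],[0,[36,22,0],[0,0,0]],[0,[36,22,0],[0,0,0]]]' >/dev/null
python3 -m pendant '[[0,[36,22,0],[0,0,0]],[0,[36,22,0],[0,0,0]],[0,[36,22,0],[0,0,0]],[0,[36,22,0],[0,0,0]],[0,[36,22,0],[0,0,0]]]' >/dev/null
python3 -m pendant '[[0,[36,20,0],[0,0,0]],[0,[34,18,0],[0,0,0]],[0,[0,0,0],[0,0,0]]]'
python3 - <<'E'
from plant import *
import cv2,pickle
c=capture("wrist"); cv2.imwrite("pics/w0.png",cv2.resize(c["image"][:,:,::-1],(800,600),interpolation=cv2.INTER_CUBIC))
pickle.dump(c,open("w0.pkl","wb"))
E
```

```text
clock: 2.4
tcp_pos: [0.4566, -0.0819, 0.3201]
eef_rot: [-180.0, -0.0, 89.8]
force: [0.6, -0.9, -1.2]
gripper_width: 0.006
gripper_force: 0.0
```

View pics/w0.png

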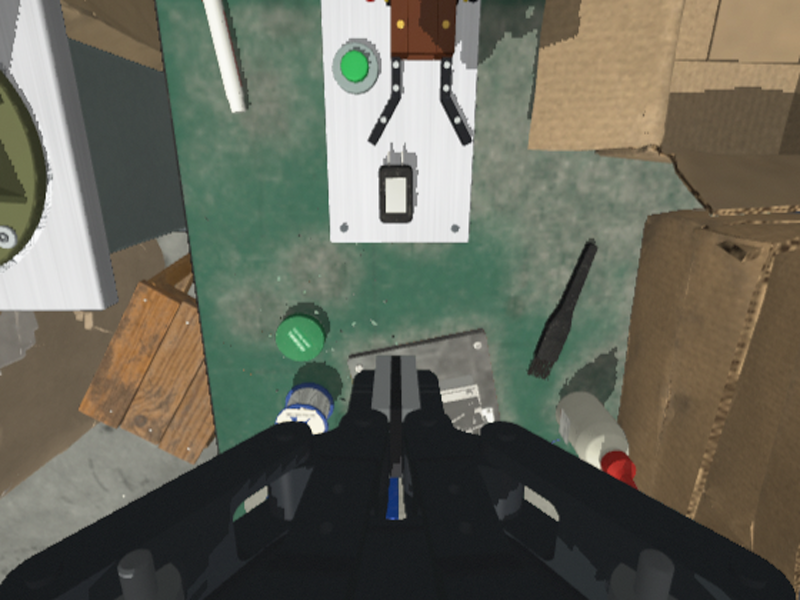

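The wrist view is sharper. Plate corners are at (330,243) and (468,242), the button at (354,66), the block's near corners at (391,58) and (454,59), and the adapter body spans (379-413, 166-222) and sits almost straight.

```bash
python3 - <<'E'
from h import *
from scipy.optimize import least_squares
np.set_printoptions(precision=4,suppress=True)
c=pickle.load(open("w0.pkl","rb"));_,p0,_,W=fit();print(p0)
s=lambda u,v:((u+.5)*.7-.5,(v+.5)*.7-.5)
pts=[((330,243),(-130,85,12)),((468,242),(-130,-50,12)),((354,66),(22,56,34)),((391,58),(30,26,42)),((454,59),(30,-26,42)),((322,2),(75,85,12))]
f=lambda p:np.ravel([proj(c,W(p,F))-s(*o) for o,F in pts[:5]])
r=least_squares(f,p0,x_scale=[.1,.1,.1]);p=r.x;print(p,np.degrees(p[2]),r.fun)
for P in (p,p0):
  print([w2f(P,onz(c,*s(u,v),.038)) for u,v in [(379,166),(413,166),(413,222),(379,222),(396,194)]])
  print("tcp", w2f(P,[.4566,-.0819]))
pickle.dump(p,open("p.pkl","wb"))
E
```

```text
[0.4763 0.0431 1.5665]
[0.4791 0.0408 1.5591] 89.3270470253502 [-0.3371  0.8127 -0.152   2.2849  0.2305  1.4652 -0.3933 -1.6902  0.5739
 -1.9811]
[array([-55.834 ,  35.6037]), array([-55.5936,   5.9538]), array([-104.2433,    5.0007]), array([-104.4916,   35.7337]), array([-79.6043,  20.5768])]
tcp [-122.9259   21.0129]
[array([-57.9232,  33.217 ]), array([-57.9047,   3.5661]), array([-106.5601,    2.9771]), array([-106.5785,   33.7111]), array([-81.8052,  18.3684])]
tcp [-125.1223   19.1286]
```

```bash
python3 -m pendant '[[0,[42,-20,0],[0,0,0]],[0,[0,-18,-0],[0,0,0]],[0,[0,0,45],[0,0,0]],[0,[0,0,45],[0,0,0]],[0,[0,0,45],[0,0,0]]]' >/dev/null
python3 -m pendant '[[0,[0,0,45],[0,0,0]],[0,[0,0,45],[0,0,0]],[0,[0,0,38],[0,0,0]],[0,[0,0,15],[0,0,0]],[0,[0,0,0],[0,0,0]]]'
python3 -m pendant '[[0,[0,0,3],[0,0,0]],[0,[0,3,0],[0,0,0]],[0,[0,0,0],[0,0,0]]]'
python3 - <<'E'
from plant import *
import cv2,pickle
c=capture("wrist"); cv2.imwrite("pics/w1.png",cv2.resize(c["image"][:,:,::-1],(800,600),interpolation=cv2.INTER_CUBIC))
pickle.dump(c,open("w1.pkl","wb"))
E
```

```text
clock: 3.45
tcp_pos: [0.4162, -0.0435, 0.0406]
eef_rot: [-179.8, -0.0, 89.6]
force: [-0.2, -0.2, 0.1]
gripper_width: -0.001
gripper_force: 0.0
clock: 3.75
tcp_pos: [0.4215, -0.0432, 0.0403]
eef_rot: [179.9, 0.0, 89.7]
force: [0.1, -0.1, -0.3]
gripper_width: -0.004
gripper_force: 0.0
```

View pics/w1.png

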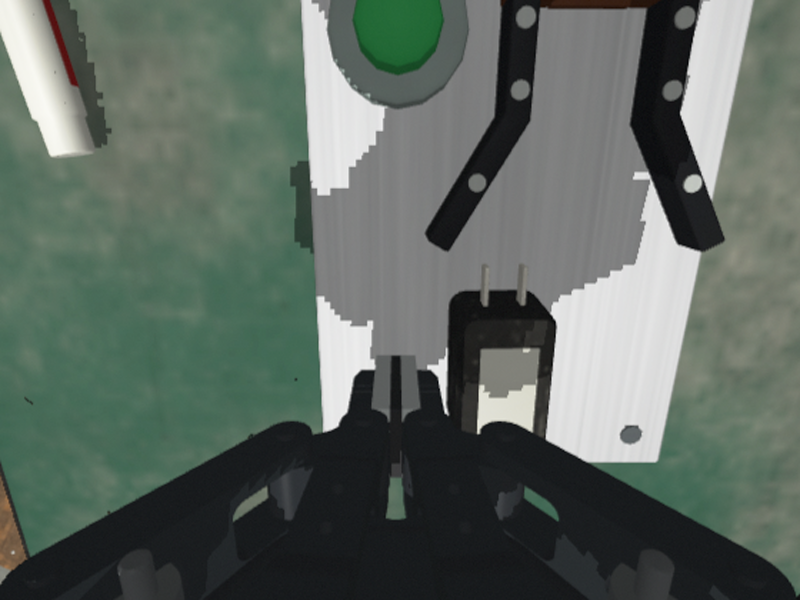

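The fingertips are beside the adapter. Its body spans columns 448-555 with the blades up at (485-522, 270), and the fingertip edge is at column 417. Next is the sideways push.

```bash
python3 -m pendant '[[0,[0,5,0],[0,0,0]],[0,[0,4,0],[0,0,0]],[0,[0,0,0],[0,0,0]]]'
python3 -m pendant '[[0,[0,4,0],[0,0,0]],[0,[0,4,0],[0,0,0]],[0,[0,4,0],[0,0,0]],[0,[0,4,0],[0,0,0]],[0,[0,0,0],[0,0,0]]]'
python3 - <<'E'
from plant import *
import cv2,pickle
c=capture("wrist"); cv2.imwrite("pics/w2.png",cv2.resize(c["image"][:,:,::-1],(800,600),interpolation=cv2.INTER_CUBIC))
pickle.dump(c,open("w2.pkl","wb"))
E
```

```text
clock: 4.1
tcp_pos: [0.4302, -0.0429, 0.0395]
eef_rot: [180.0, 0.0, 89.8]
force: [-0.4, -0.4, 0.6]
gripper_width: -0.002
gripper_force: 0.0
clock: 4.6
tcp_pos: [0.4461, -0.043, 0.0393]
eef_rot: [180.0, 0.0, 89.8]
force: [0.7, -0.4, 0.0]
gripper_width: -0.001
gripper_force: 0.0
```

View pics/w2.png

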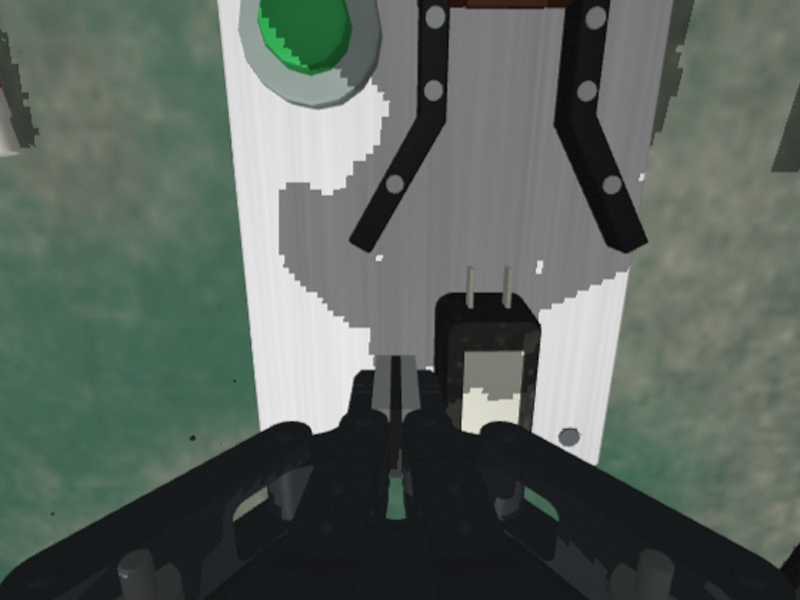

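The fingers are in contact. The blades' middle is at column 489 against a channel axis of about 498, so it needs 3 mm more. After that I back off and go behind it.

```bash
python3 -m pendant '[[0,[0,3,0],[0,0,0]],[0,[0,0,0],[0,0,0]],[0,[0,-20,0],[0,0,0]],[0,[0,0,-30],[0,0,0]],[0,[0,0,-30],[0,0,0]]]'
python3 -m pendant '[[0,[-40,20,0],[0,0,0]],[0,[-40,28,0],[0,0,0]],[0,[0,0,0],[0,0,0]]]'
python3 - <<'E'
from plant import *
import cv2,pickle
c=capture("wrist"); cv2.imwrite("pics/w3.png",cv2.resize(c["image"][:,:,::-1],(800,600),interpolation=cv2.INTER_CUBIC))
pickle.dump(c,open("w3.pkl","wb"))
E
```

```text
clock: 5.15
tcp_pos: [0.4278, -0.0428, 0.0997]
eef_rot: [-179.9, -0.0, 89.8]
force: [0.0, -0.3, 1.0]
gripper_width: -0.003
gripper_force: 0.0
clock: 5.45
tcp_pos: [0.4785, -0.1266, 0.0998]
eef_rot: [179.8, 0.1, 89.6]
force: [0.4, 0.2, 0.6]
gripper_width: 0.004
gripper_force: 0.0
```

View pics/w3.png

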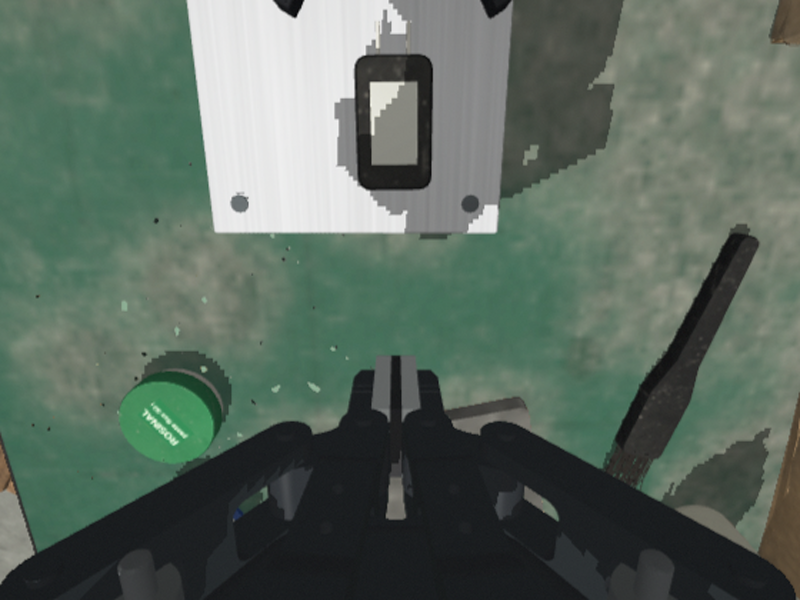

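The adapter is straight and centred, body columns 355-432 (middle 394) with the rail ends' middle about 392. I'll go down behind it and push.

```bash
python3 -m pendant '[[0,[0,0,40],[0,0,0]],[0,[0,0,22],[0,0,0]],[0,[20,0,0],[0,0,0]],[0,[15,-0.5,0],[0,0,0]],[0,[5,0,0],[0,0,0]]]'
python3 -m pendant '[[0,[6,0,0],[0,0,0]],[0,[6,0,0],[0,0,0]],[0,[6,0,0],[0,0,0]],[0,[6,0,0],[0,0,0]],[0,[6,0,0],[0,0,0]]]'
python3 -m pendant '[[0,[6,0,0],[0,0,0]],[0,[6,0,0],[0,0,0]],[0,[6,0,0],[0,0,0]],[0,[0,0,0],[0,0,0]]]'
python3 - <<'E'
from plant import *
import cv2,pickle
c=capture("wrist"); cv2.imwrite("pics/w4.png",cv2.resize(c["image"][:,:,::-1],(800,600),interpolation=cv2.INTER_CUBIC))
pickle.dump(c,open("w4.pkl","wb"))
E
```

```text
clock: 6.0
tcp_pos: [0.4757, -0.0815, 0.0376]
eef_rot: [180.0, -0.0, 89.9]
force: [-0.5, -0.2, -0.0]
gripper_width: 0.001
gripper_force: 0.0
clock: 6.5
tcp_pos: [0.4761, -0.0528, 0.0374]
eef_rot: [180.0, 0.0, 89.8]
force: [-0.8, -1.6, 1.2]
gripper_width: -0.002
gripper_force: 0.6
clock: 6.9
tcp_pos: [0.476, -0.0344, 0.0372]
eef_rot: [-180.0, -0.0, 89.8]
force: [-0.3, 1.1, 0.1]
gripper_width: -0.002
gripper_force: 0.0
```

View pics/w4.png

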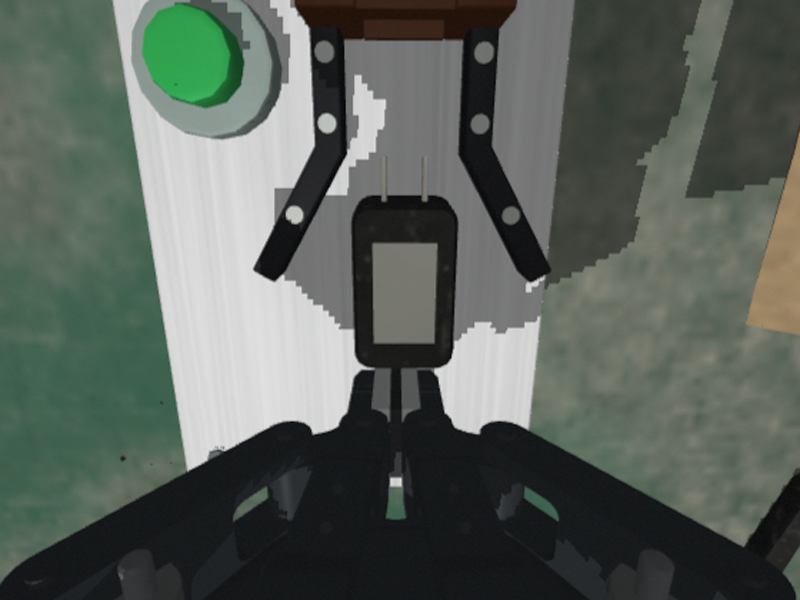

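The adapter is straight in the funnel, blades at columns 384 and 425, with the channel axis at about 403. I'll keep pushing.

```bash
python3 -m pendant '[[0,[6,0,0],[0,0,0]],[0,[6,0,0],[0,0,0]],[0,[6,0,0],[0,0,0]],[0,[6,0,0],[0,0,0]],[0,[6,0,0],[0,0,0]]]'
python3 -m pendant '[[0,[4,0,0],[0,0,0]],[0,[2,0,0],[0,0,0]],[0,[2,0,0],[0,0,0]],[0,[0,0,0],[0,0,0]]]'
python3 -m pendant '[[0,[1,0,0],[0,0,0]],[0,[1,0,0],[0,0,0]],[0,[0,0,0],[0,0,0]]]'
```

```text
clock: 7.45
tcp_pos: [0.4762, -0.0045, 0.0373]
eef_rot: [-180.0, -0.0, 89.8]
force: [0.7, -1.5, -0.1]
gripper_width: 0.001
gripper_force: 0.2
clock: 7.85
tcp_pos: [0.4763, 0.003, 0.0373]
eef_rot: [180.0, -0.0, 89.8]
force: [0.1, 0.2, -0.0]
gripper_width: 0.002
gripper_force: 0.0
clock: 8.15
tcp_pos: [0.4763, 0.0049, 0.0373]
eef_rot: [180.0, -0.0, 89.8]
force: [-0.2, 0.3, -0.1]
gripper_width: -0.004
gripper_force: 0.0
```

```bash
python3 -m pendant '[[0,[2,0,0],[0,0,0]],[0,[2,0,0],[0,0,0]],[0,[0,0,0],[0,0,0]]]'
python3 -m pendant '[[0,[1,0,0],[0,0,0]],[0,[0,0,0],[0,0,0]]]' | grep -E "tcp|force"
python3 -m pendant '[[0,[1,0,0],[0,0,0]],[0,[0,0,0],[0,0,0]]]' | grep -E "tcp|force"
python3 - <<'E'
from plant import *
import cv2,pickle
c=capture("wrist"); cv2.imwrite("pics/w5.png",cv2.resize(c["image"][:300,140:420,::-1],None,fx=2,fy=2,interpolation=cv2.INTER_CUBIC))
pickle.dump(c,open("w5.pkl","wb"))
E
```

```text
clock: 8.45
tcp_pos: [0.4763, 0.0091, 0.0373]
eef_rot: [-180.0, -0.0, 89.8]
force: [-0.4, 0.0, 0.4]
gripper_width: -0.002
gripper_force: 0.0
tcp_pos: [0.4763, 0.01, 0.0373]
force: [-0.4, -0.0, -0.7]
gripper_force: 0.0
tcp_pos: [0.4762, 0.0108, 0.0373]
force: [-1.2, -1.9, 0.6]
gripper_force: 1.0
```

View pics/w5.png

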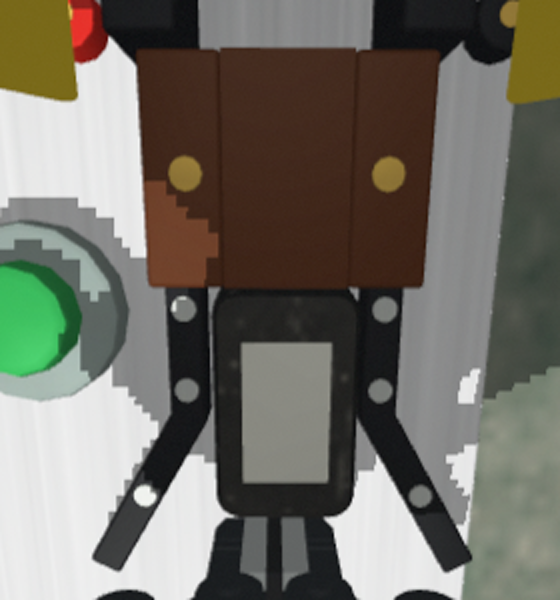

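The body sits in the channel with its front right at the block face (row 288) and contact force is starting. I'll press until the force rises.

```bash
for i in 1; do python3 -m pendant '[[0,[1,0,0],[0,0,0]],[0,[0,0,0],[0,0,0]]]' | grep -E "tcp|force"
python3 -m pendant '[[0,[1,0,0],[0,0,0]],[0,[0,0,0],[0,0,0]]]' | grep -E "tcp|force"; done
```

```text
tcp_pos: [0.4762, 0.011, 0.0373]
force: [-1.2, -12.3, 1.4]
gripper_force: 6.3
tcp_pos: [0.4762, 0.0111, 0.0373]
force: [-2.5, -23.1, 1.3]
gripper_force: 11.4
```

The stop is hard at 23 N, so the adapter is home. I'll retreat, rise, cross over the hood and come down behind it.

```bash
python3 -m pendant '[[0,[-15,0,0],[0,0,0]],[0,[-5,0,-20],[0,0,0]],[0,[0,0,-45],[0,0,0]],[0,[0,0,-45],[0,0,0]],[0,[0,0,-45],[0,0,0]]]' >/dev/null
python3 -m pendant '[[0,[0,0,-45],[0,0,0]],[0,[0,0,-30],[0,0,0]],[0,[45,0,0],[0,0,0]],[0,[45,0,0],[0,0,0]],[0,[45,0,0],[0,0,0]]]' >/dev/null
python3 -m pendant '[[0,[45,0,0],[0,0,0]],[0,[30,0,0],[0,0,0]],[0,[0,0,0],[0,0,0]]]'
python3 - <<'E'
from plant import *
from h import *
import cv2
for n in("top","side"):
    c=capture(n); pickle.dump(c,open(n+"1.pkl","wb"))
    h=cv2.cvtColor(c["image"],cv2.COLOR_RGB2HSV); m=cv2.inRange(h,(20,150,90),(35,255,255))
    k,l,st,ce=cv2.connectedComponentsWithStats(m)
    print(n,[(s.tolist()) for s in st[1:] if s[4]>40])
    a=1.5595
    for t in(1.4,1.55,1.7):
        for r in(125,):
            f=(80-r*np.cos(t),0,48+r*np.sin(t)); w=[.477,.043+f[0]/1000,f[2]/1000]; print(t,proj(c,w))
E
```

```text
clock: 10.6
tcp_pos: [0.4765, 0.2059, 0.267]
eef_rot: [-180.0, -0.0, 90.0]
force: [0.0, -1.2, -0.8]
gripper_width: 0.002
gripper_force: 0.0
top [[421, 72, 139, 63, 6689], [183, 181, 16, 36, 478]]
1.4 [189.72753637 195.95140309]
1.55 [180.49022897 195.54259089]
1.7 [171.5227111  195.36513278]
side [[194, 83, 39, 69, 1170], [275, 212, 22, 39, 322], [46, 247, 9, 25, 165]]
1.4 [285.84400877 214.38275062]
1.55 [286.01492664 218.50941634]
1.7 [286.17931511 223.5047114 ]
```

The yellow hood edge is at column 183 in the top view, so the hood is open about 1.5 rad. I'll come down behind it and approach.

```bash
python3 -m pendant '[[0,[0,0,45],[0,0,0]],[0,[0,0,40],[0,0,0]],[0,[-40,0,0],[0,0,0]],[0,[-26,0,0],[0,0,0]],[0,[0,0,0],[0,0,0]]]'
python3 -m pendant '[[0,[-7,0,0],[0,0,0]],[0,[-7,0,0],[0,0,0]]]' | grep -E "tcp|force"
python3 -m pendant '[[0,[-5,0,0],[0,0,0]],[0,[-5,0,0],[0,0,0]]]' | grep -E "tcp|force"
```

```text
clock: 11.2
tcp_pos: [0.4768, 0.1335, 0.1822]
eef_rot: [-180.0, 0.0, 89.5]
force: [-0.5, 1.0, -0.1]
gripper_width: 0.001
gripper_force: 0.0
tcp_pos: [0.4768, 0.1224, 0.1824]
force: [-0.9, 0.6, -0.5]
gripper_force: 0.4
tcp_pos: [0.4767, 0.1127, 0.1823]
force: [-0.1, 0.7, -0.3]
gripper_force: 0.4
```

```bash
python3 -m pendant '[[0,[-10,0,4],[0,0,0]],[0,[-11,0,3.6],[0,0,0]],[0,[-10.5,0,4.7],[0,0,0]],[0,[-10,0,5.7],[0,0,0]],[0,[-9.4,0,6.7],[0,0,0]]]' | grep -E "tcp|force"
python3 - <<'E'
from plant import *
from h import *
import cv2
for n in("top","side"):
    c=capture(n)
    h=cv2.cvtColor(c["image"],cv2.COLOR_RGB2HSV); m=cv2.inRange(h,(20,150,90),(35,255,255))
    k,l,st,ce=cv2.connectedComponentsWithStats(m)
    print(n,[(s.tolist()) for s in st[1:] if s[4]>40])
    for t in(1.1,.9,.7):
        f=(80-125*np.cos(t),0,48+125*np.sin(t)); w=[.477,.043+f[0]/1000,f[2]/1000]; print(t,proj(c,w))
E
```

```text
tcp_pos: [0.4764, 0.061, 0.157]
force: [0.0, 0.3, 0.9]
gripper_force: 0.3
top [[421, 72, 139, 63, 6681], [225, 195, 5, 20, 57]]
1.1 [207.81597848 197.39544687]
0.9 [218.6941428  198.73397073]
0.7 [227.99153338 200.27673849]
side [[194, 83, 39, 69, 1173], [275, 207, 21, 43, 316], [46, 247, 9, 25, 165]]
1.1 [285.5008406  209.00818218]
0.9 [285.28437227 207.64252212]
0.7 [285.08745788 208.01725074]
```

```bash
python3 -m pendant '[[0,[-8.6,0,7.6],[0,0,0]],[0,[-8,0,8.4],[0,0,0]],[0,[-7,0,9.2],[0,0,0]],[0,[-6,0,9.8],[0,0,0]],[0,[-5,0,10.3],[0,0,0]]]' | grep -E "tcp|force"
python3 -m pendant '[[0,[-4,0,10.8],[0,0,0]],[0,[-3,0,11.2],[0,0,0]],[0,[-1.7,0,11.3],[0,0,0]],[0,[-0.6,0,7],[0,0,0]],[0,[0,0,0],[0,0,0]]]' | grep -E "tcp|force"
```

```text
tcp_pos: [0.4763, 0.0268, 0.1113]
force: [0.2, -0.5, 0.4]
gripper_force: 0.2
tcp_pos: [0.4759, 0.0182, 0.0709]
force: [-1.0, 0.9, -0.6]
gripper_force: 0.0
```

```bash
python3 -m pendant '[[0,[0,0,2],[0,0,0]],[0,[0,0,1],[0,0,0]],[0,[0,0,0],[0,0,0]]]' | grep -E "tcp|force"
python3 -m pendant '[[0,[0,0,1],[0,0,0]],[0,[0,0,0],[0,0,0]]]' | grep -E "tcp|force"
python3 -m pendant '[[0,[0,0,1],[0,0,0]],[0,[0,0,0],[0,0,0]]]' | grep -E "tcp|force"
```

```text
tcp_pos: [0.4766, 0.0182, 0.0695]
force: [-1.0, -0.2, 2.5]
gripper_force: 1.4
tcp_pos: [0.4768, 0.0182, 0.0691]
force: [-5.2, 0.8, 13.2]
gripper_force: 6.8
tcp_pos: [0.4769, 0.0182, 0.0687]
force: [-8.7, 1.0, 23.6]
gripper_force: 11.9
```

The hood hit a hard stop with the fingertips at 0.050, so it is shut. Now the button.

```bash
python3 -m pendant '[[0,[0,0,-34],[0,0,0]],[0,[24,-28,0],[0,0,0]],[0,[23,-27.5,0],[0,0,0]],[0,[0,0,35],[0,0,0]],[0,[0,0,0],[0,0,0]]]' | grep -E "tcp|force"
python3 - <<'E'
from plant import *
from h import *
import cv2
c=capture("side"); pickle.dump(c,open("side2.pkl","wb"))
c=capture("top"); pickle.dump(c,open("top2.pkl","wb"))
w=capture("wrist"); a=cv2.resize(w["image"][:,:,::-1],(400,300)); b=cv2.resize(c["image"][165:255,165:285,::-1],(400,300),interpolation=cv2.INTER_CUBIC)
cv2.imwrite("pics/f.png",cv2.resize(np.hstack([a,b]),(800,300)))
E
```

```text
tcp_pos: [0.4192, 0.0656, 0.064]
force: [0.5, 0.3, 0.2]
gripper_force: 0.0
```

View pics/f.png

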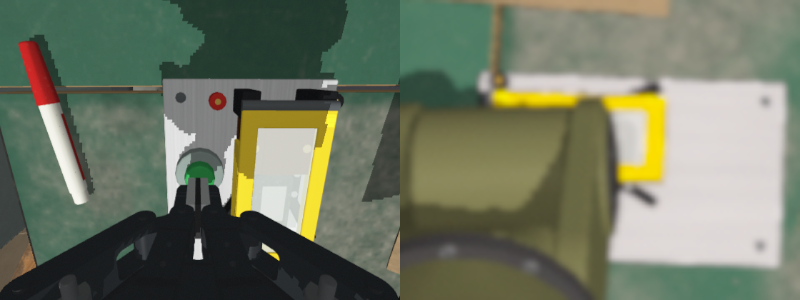

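The hood is shut and the fingers are centred over the button at (200,170). Pressing down.

```bash
python3 -m pendant '[[0,[0,0,8],[0,0,0]],[0,[0,0,3],[0,0,0]],[0,[0,0,0],[0,0,0]]]' | grep -E "tcp|force"
python3 -m pendant '[[0,[0,0,3],[0,0,0]],[0,[0,0,2],[0,0,0]],[0,[0,0,0],[0,0,0]]]' | grep -E "tcp|force"
python3 -m pendant '[[0,[0,0,1],[0,0,0]],[0,[0,0,1],[0,0,0]],[0,[0,0,0],[0,0,0]]]' | grep -E "tcp|force"
```

```text
tcp_pos: [0.421, 0.0651, 0.0547]
force: [-0.8, 1.2, -0.5]
gripper_force: 0.0
tcp_pos: [0.4213, 0.0652, 0.05]
force: [1.2, -1.5, 2.7]
gripper_force: 1.5
tcp_pos: [0.4213, 0.0653, 0.0481]
force: [1.3, -1.9, 4.3]
gripper_force: 2.1
```

```bash
python3 -m pendant '[[0,[0,0,1],[0,0,0]],[0,[0,0,1],[0,0,0]],[0,[0,0,0],[0,0,0]]]' | grep -E "tcp|force"
python3 -m pendant '[[0,[0,0,1],[0,0,0]],[0,[0,0,0],[0,0,0]]]' | grep -E "tcp|force"
```

```text
tcp_pos: [0.4214, 0.0653, 0.0468]
force: [-4.3, -2.9, 21.2]
gripper_force: 9.9
tcp_pos: [0.4215, 0.0653, 0.0465]
force: [-10.1, -3.3, 35.5]
gripper_force: 17.8
```

The button is fully down: tip at 0.0275, which is 34 − 6 mm. Release and clear.

```bash
python3 -m pendant '[[0,[0,0,-5],[0,0,0]],[0,[0,0,-20],[0,0,0]],[0,[0,0,-45],[0,0,0]],[0,[0,0,-45],[0,0,0]],[0,[0,0,-45],[0,0,0]]]' | grep tcp
python3 -m pendant '[[0,[-40,0,-20],[0,0,0]],[0,[-40,0,0],[0,0,0]],[0,[-40,0,0],[0,0,0]],[0,[0,0,0],[0,0,0]],[0,[0,0,0],[0,0,0]]]' | grep -E "tcp|force|clock"
python3 - <<'E'
from plant import *
from h import *
import cv2
c=capture("wrist"); pickle.dump(c,open("w9.pkl","wb"))
h=cv2.cvtColor(c["image"],cv2.COLOR_RGB2HSV); m=cv2.inRange(h,(20,150,90),(35,255,255))
k,l,st,ce=cv2.connectedComponentsWithStats(m);print([s.tolist() for s in st[1:] if s[4]>40])
for f in((-45,30,50),(-45,-30,50)): print(proj(c,[.477-f[1]/1000,.043+f[0]/1000,f[2]/1000]))
g=cv2.inRange(h,(55,150,90),(75,255,255));k,l,st,ce=cv2.connectedComponentsWithStats(g);print([(s.tolist(),e) for s,e in zip(st[1:],ce[1:]) if s[4]>80])
for z in(.034,.028):print(proj(c,[.421,.065,z]))
E
```

```text
tcp_pos: [0.4202, 0.0654, 0.2063]
clock: 16.95
tcp_pos: [0.4202, -0.055, 0.2245]
force: [-0.7, 0.1, -0.3]
gripper_force: 0.0
[[306, 0, 77, 133, 3906]]
[305.0367919  133.84251173]
[369.56896704 133.48636531]
[([267, 45, 24, 27, 514], array([278.69649805,  57.78210117]))]
[276.71372543  57.92418857]
[276.71800171  58.94926915]
```

The hood's front edge appears where a fully shut hood should be (row 133 predicted, 133 seen), and the button has sprung back. Handing in.

```bash
python3 -c "
from plant import *
print(hand_in())"
```

```text
the job is handed in; nothing more can be done
None
```

I pushed the adapter home against the contact block, shut the hood, then pressed the start button right down and let go, and handed the job in at about 17 s of the 72 s allowed.

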